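# Fit the keyed hub on the pottery wheel's spindle and clamp it

## Robot

A 7-joint arm with a two-finger parallel gripper is mounted at the origin on the work surface. World frame = base frame: x ahead of the robot, y to its left, z up, the work surface at z = 0. Lengths are in m, angles in rad, forces in N, time in s.
With the tool pointing down it reaches from about 0.425 to 0.875 m from the base axis. Payload 4.7 kg.
Tool frame: the origin (TCP) lies at the very end of the fingers, on their centre line; the grasp point (between the pads) lies 19 mm behind it; z points along the fingers, y is the line along which they close (so a half turn about z gives the same grasp; the last joint's range is limited). The gripper opens to 87 mm and grips with 3 to 60 N. Pads are 19 mm wide; open, the fingers measure 117 mm over their backs; the gripper's body (75 mm by 190 mm) begins 51 mm behind the grasp point.
Start: joints at [-1.133, 0.321, -0.07, 1.45, 0.023, 1.371, -0.057], TCP at [0.267, 0.593, 0.223] pointing down, gripper open.
Joint ranges: [-2.86, 2.86], [-0.3, 2.09], [-1.38, 1.24], [0.06, 2.45], [-1.56, 4.7], [0.09, 2.05], [-2.69, 2.69]. Speed limits (rad/s): [2.57, 2.57, 3.14, 3.14, 3.14, 3.14, 3.14].

## Interface

Orientations are given as a rotation vector (axis times angle).
In Python, from bench import ctrl, vision gives the robot as it stands.
- The arm moves only by the tool jog_arm, never from a script. Its argument "increments" is a list of rows, each an object of numbers: "tx", "ty", "tz": the shift along the tool's x, y, z in mm; "wx", "wy", "wz": the turn, a rotation vector about the tool's x, y, z in rad; "gripper": the opening, from 0 (shut) to 1 (fully open). In form: [{"tx": .., "ty": .., "tz": .., "wx": .., "wy": .., "wz": .., "gripper": ..}, ...]. A call has exactly 5 rows; each row is the pose to reach, as a shift and turn from the pose commanded when the call began, along the tool's axes at that moment; what a row does not reach only later rows make up. A row lasts 1/12 s, in which the tool goes at most 41.7 mm and 7.16 degrees, less where a joint would pass 70% of its speed; a pose out of reach is approached as far as the arm can. A call with a gripper value outside its range is refused whole. The fingers move at their own pace and stop on an object; "grip_force" is the grip in N (left out, the last holds). Time passes only in rows, so rows that repeat a pose let the fingers close, or fill a call up. It gives the time, the measured TCP pose, the force, the opening and the grip force at its end, in the units of the state.
- ctrl.get_state(): the state, without advancing time (a new reading comes with each control period).
- vision.get_image(name): name is "side" or "top" or "wrist"; returns a dict with "color" (400x640x3 uint8, blue, green, red), "fx", "fy", "cx", "cy" (pixels), "k1" (the pictures are not rectified: a ray, as slopes to the right and down, at radius r is drawn at 1 + k1 r^2 times it, then the intrinsics apply), "extrinsics" (4x4, takes a point from world to camera coordinates). Camera axes: x right, y down, z forward; pixel columns grow to the right and rows downward; lengths in m; the calibration is good to about 2 mm. A picture is of the moment at which its call begins. There is no depth.
- ctrl.close_job(): hands the job in; it is judged then, once.
Trained networks look in the newest picture that a camera, given by its name, has taken for a name from the list of things; names that differ only in an ending like _2 or _b are one class to them, and where a whole thing is asked for, a point or a joint stands for the part that bears it (a point fixed in the world has none). Each returns a list of dicts, best first, with "conf" (0 to 1); they miss things now and then, are a little off and sometimes report something else, mostly with a low value. They report only what shows in the picture. A call takes as long as a camera call.
- vision.spot_in(camera, thing): "bbox" ([left, top, right, bottom] in pixels, round what is visible of it).
The state is a dict: "time": time; "joint_positions": joint angles; "qd": joint speeds; "joint_torque": joint torques, N m; "position": TCP position; "tool_rot": TCP orientation; "ft_force": force on the tool from outside, world axes, zero at the start; "torque": the same for the moment, N m; "grip_width": opening from 0.0 (shut) to 1.0 (fully open); "grip_force": force on a finger pad.
Only numpy, scipy, OpenCV 4.12 (cv2) and the standard library are available. Lean on these libraries where they do the work, as an engineer would, in place of code of your own. Each camera call takes 0.05 s, during which the arm holds its last target. There are 200 camera calls.

## Task

Fit the keyed hub (the one with a slot in its bore) onto the upright spindle of the small pottery wheel: lower it on gently and turn it until its keyway drops over the key and its flange sits fully down on the housing. Then swing the hold-down arm by its upright handle, in over the hub's flange, as far as it goes, and let go. Leave the plain chuck and everything else on the table where it stands.

Things in the scene. Friction and masses are not known exactly. Their poses are not given: they have to be found in the camera images.
- hub_center (a point): point on the keyed hub's axis half-way up, 40 mm above its underside; z is up, x points from the axis to the keyway. The hub is loose, aluminium, 80 mm high, 0.5 to 0.85 kg, and stands upright on the table on one side of the wheel. Grip it from above by its round neck, 52 mm wide
- spindle_foot (a point): point on the axis of the wheel's upright steel spindle, level with the housing's flat top; z is up, x points from the axis to the key. The spindle is 28 mm wide, 80 mm high above the housing (its top 10 mm taper to 18 mm), held by a stiff brake (0.8 N m). With the hub seated, point hub_center lies 40 mm above this point
- wheel: the small pottery wheel's grey housing, fixed: 200 mm (x) by 280 mm (y), flat top 70 mm above the table; origin under its centre. The spindle stands at x = 0, y = +60 mm, the hold-down arm's pivot at x = 0, y = -45 mm of its frame
- clamp (a joint): angle of the hold-down arm about its upright pivot, rad, growing clockwise seen from above: 0 = wide open (blade away from the spindle, handle towards the housing's +x), 1.571 = its stop, the blade pointing at the spindle, over the flange of a seated hub; a hub not fully down blocks it. Stays where it is left; takes about 2 N at the handle
- clamp_handle (a point): the arm's handle, on the end opposite the blade: an upright round steel post, 14 mm wide, from 32 to 77 mm above the housing's top, 55 mm from the pivot; point: on its axis half-way up. It can be pinched from above and led round the pivot, or pushed
- clamp_pivot (a point): point on the hold-down arm's upright pivot axis, level with point clamp_handle. The blade is a flat steel bar, 22 mm wide, 8 mm thick, reaching 65 mm from the pivot, its underside 24 mm above the housing's top (4 mm over a seated flange)
- chuck_center (a point): centre (30 mm up) of a plain chuck of the same aluminium as the hub, to be left alone: flange 120 mm wide and 18 mm thick, neck 60 mm wide, 60 mm high, with a plain round 42 mm bore without keyway and no notch in its rim. It may stand on either side of the wheel, the hub then on the other
- mug: glazed mug, 84 mm wide, 100 mm high, handle 30 to 40 mm out at its side; origin under its centre
- bowl: terracotta bowl, 130 mm wide, 60 mm high; origin under its centre
- jar: closed jar, 70 mm wide, 100 mm high; origin under its centre
- bat: round plaster bat lying flat, 170 mm wide, 16 mm thick; origin under its centre
- rib: wooden spatula, 200 mm long, lying on the table
- brush: brush, 180 mm long, lying on the table
- hub: the same keyed hub; origin at the centre of its underside, axes as point hub_center. Round flange 110 mm wide, 20 mm thick at the bottom; neck from 20 to 80 mm up. A 31 mm bore runs right through, with a keyway 13 mm wide over the whole height, reaching 22 mm from the axis. A notch in the flange's rim (12 mm deep, 18 mm wide) lies on the keyway's side
- spindle_key (a point): middle of the top of the key, 17 mm from the spindle's axis: a steel bar 10 mm wide that stands out of the spindle's side, reaching 20 mm from the axis, from the housing's top up to 25 mm. A hub not in line with it rests on it, 25 mm too high; the keyway's play is about 0.08 rad either way

How it is judged:
By the outcome, as a careful person would: the job done as asked, in the order asked, and still so for the second after the job is handed in, with the robot touching nothing.
It also fails if it takes over 58 s, if anything falls off the work surface, if the arm or the gripper's body presses on something with over 40 N, if the wrist force passes 120 N, or if a joint passes its speed limit or range.

## Working session

There is one attempt and no reset: what is moved stays moved. The work goes in short steps, Python scripts to look and compute and a tool call to move; the robot and the scene stay as the last step left them, time stands still between calls to the robot, and variables do not carry over. Pictures are saved under pics/ and viewed, at most 10 in all, crops included, and the job is handed in when it is done.

Besides the shell and the picture viewer there is one more tool, called after "Request:" by a JSON object that holds its "fn" and its "kwargs". jog_arm: Moves the arm, as the interface text tells. Its arguments: {"type":"object","properties":{"increments":{"type":"array"},"grip_force":{"type":"number"}},"required":["increments"]}

```bash
mkdir -p pics; cat > h.py <<'E'
import numpy as np, cv2
from scipy.spatial.transform import Rotation as R
from bench import ctrl, vision
def K(im): return np.array([[im['fx'],0,im['cx']],[0,im['fy'],im['cy']],[0,0,1.]]), np.array([im['k1'],0,0,0.])
def ray(im,uv):
    k,d=K(im); p=cv2.undistortPoints(np.array([[uv]],float),k,d).ravel()
    E=np.array(im['extrinsics']); Rm=E[:3,:3]; c=-Rm.T@E[:3,3]
    v=Rm.T@np.array([p[0],p[1],1]); return c,v
def onz(im,uv,z):
    c,v=ray(im,uv); return c+v*(z-c[2])/v[2]
def proj(im,P):
    k,d=K(im);E=np.array(im['extrinsics'])
    return cv2.projectPoints(np.atleast_2d(np.array(P,float)),cv2.Rodrigues(E[:3,:3])[0],E[:3,3],k,d)[0][:,0]
E
cat > a.py <<'E'
from h import *
s=ctrl.get_state(); print({k:np.round(v,3) for k,v in s.items()})
ims={}
for n in ['top','side']:
    im=vision.get_image(n); ims[n]=im; cv2.imwrite(f'pics/{n}0.png',im['color'])
    E=np.array(im['extrinsics']); print(n,im['fx'],im['k1'],(-E[:3,:3].T@E[:3,3]).round(3), E[2,:3].round(2))
    for t in ['hub','wheel','clamp_handle','chuck_center','spindle_key','spindle_foot','mug','bowl','jar','bat','rib','brush']:
        for r in vision.spot_in(n,t)[:2]: print(n,t,np.round(r['bbox'],0),round(r['conf'],2), onz(im,[(r['bbox'][0]+r['bbox'][2])/2,(r['bbox'][1]+r['bbox'][3])/2],0.04).round(3))
E
python3 a.py
```

```text
{'time': np.float64(0.0), 'joint_positions': array([-1.133,  0.322, -0.07 ,  1.452,  0.023,  1.371, -0.057]), 'qd': array([ 0.002,  0.   ,  0.001,  0.001, -0.   ,  0.001,  0.001]), 'joint_torque': array([ 1.0000e-03, -4.9128e+01, -4.0300e-01, -3.1252e+01, -6.4000e-02,
        4.4000e-02,  0.0000e+00]), 'position': array([0.267, 0.592, 0.221]), 'tool_rot': array([-6.610e-01, -3.071e+00,  3.000e-03]), 'ft_force': array([ 0.261,  0.376, -0.797]), 'torque': array([-0.012, -0.025,  0.019]), 'grip_force': np.float64(0.0), 'grip_width': np.float64(0.999)}
top 389.08646894883327 -0.01325366464994252 [0.404 0.042 1.413] [ 0.05  0.   -1.  ]
top hub [205. 179. 240. 212.] 0.82 [0.455 0.379 0.04 ]
top wheel [287. 117. 376. 186.] 0.93 [ 0.602 -0.012  0.04 ]
top clamp_handle [341. 126. 350. 165.] 0.49 [ 0.622 -0.06   0.04 ]
top chuck_center [405. 160. 440. 194.] 0.93 [ 0.503 -0.33   0.04 ]
top spindle_key [227. 100. 263. 134.] 0.35 [0.735 0.294 0.04 ]
top spindle_foot [312. 150. 316. 159.] 0.56 [0.594 0.05  0.04 ]
top spindle_foot [212. 239. 262. 283.] 0.36 [0.224 0.33  0.04 ]
top mug [226. 101. 26
[... 609 characters left out ...]
22. 121. 348. 146.] 0.8 [ 0.497 -0.293  0.04 ]
side spindle_key [295. 178. 305. 200.] 0.69 [ 0.594 -0.006  0.04 ]
side spindle_foot [296. 180. 300. 199.] 0.65 [ 0.602 -0.003  0.04 ]
side mug [227. 236. 260. 281.] 0.76 [0.73  0.285 0.04 ]
side mug [381. 267. 412. 320.] 0.16 [0.265 0.355 0.04 ]
side bowl [258. 120. 292. 149.] 0.76 [ 0.723 -0.261  0.04 ]
side bowl [247. 297. 281. 357.] 0.6 [0.628 0.49  0.04 ]
side jar [376. 110. 394. 140.] 0.77 [ 0.307 -0.357  0.04 ]
side bat [380. 266. 410. 323.] 0.62 [0.27  0.359 0.04 ]
side rib [359. 147. 411. 164.] 0.82 [ 0.305 -0.194  0.04 ]
side rib [320. 119. 349. 146.] 0.33 [ 0.499 -0.298  0.04 ]
side brush [245. 296. 280. 358.] 0.95 [0.631 0.491 0.04 ]
```

```bash
python3 - <<'E'
import cv2,numpy as np
a=cv2.imread('pics/top0.png');b=cv2.imread('pics/side0.png')
A=cv2.resize(a[100:225,195:385],None,fx=4,fy=4,interpolation=cv2.INTER_CUBIC)
cv2.imwrite('pics/c1.png',A)
B=cv2.resize(b[140:340,225:365],None,fx=3,fy=3,interpolation=cv2.INTER_CUBIC)
cv2.imwrite('pics/c2.png',B)
E
```

```text
(no output)
```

View pics/c1.png

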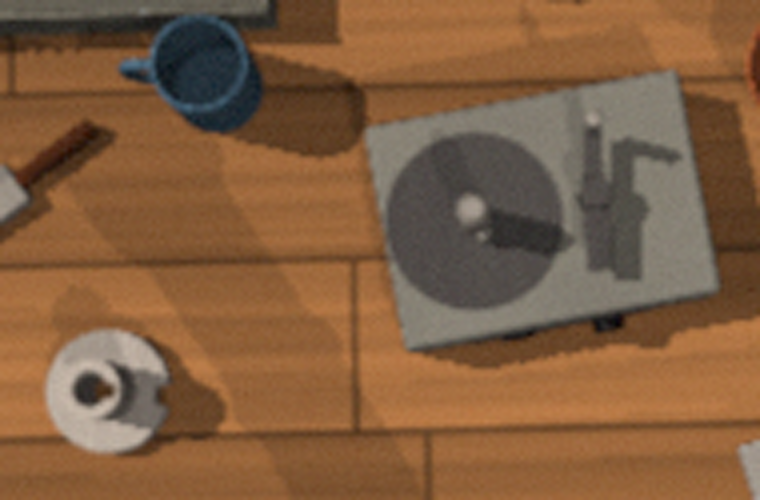

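View pics/c2.png

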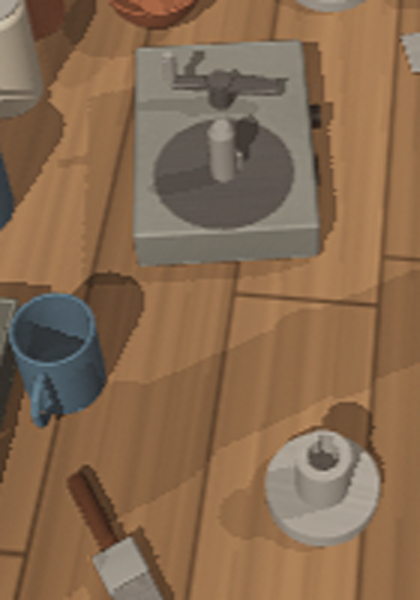

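```bash
cat > b.py <<'E'
from h import *
T=vision.get_image('top'); S=vision.get_image('side')
f=lambda u,v:(195+u/4,100+v/4); g=lambda u,v:(225+u/3,140+v/3)
print('hub fl top',onz(T,f(107,390),.02).round(4),'side',onz(S,g(323,488),.02).round(4),'neck side',onz(S,g(323,456),.08).round(4),'neck top',onz(T,f(96,388),.08).round(4))
print('notch',onz(T,f(164,396),.02).round(4))
print('spindle tip',onz(T,f(470,209),.15).round(4),onz(S,g(222,126),.15).round(4),'disc',onz(T,f(475,220),.07).round(4),onz(S,g(224,174),.07).round(4))
print('key',onz(T,f(484,236),.095).round(4),onz(S,g(241,158),.095).round(4))
C=np.array([onz(T,f(*p),.07) for p in [(368,128),(672,72),(717,288),(410,348)]]); c=C.mean(0)
print('wheel',c.round(4)); 
for a,b in [(3,0),(2,1)]: d=C[a]-C[b]; d=-d; print('x yaw',np.arctan2(d[1],d[0]))
for a,b in [(0,1),(3,2)]: d=C[a]-C[b]; print('y yaw',np.arctan2(d[1],d[0])-np.pi/2)
print('handle top',onz(T,f(593,118),.147).round(4),onz(S,g(169,58),.147).round(4),'pivot',onz(T,f(597,195),.1).round(4))
s=ctrl.get_state(); print(R.from_rotvec(s['tool_rot']).as_matrix().round(3))
W=vision.get_image('wrist'); E=np.array(W['extrinsics']); M=R.from_rotvec(s['tool_rot']).as_matrix()
print('wristcam in tool',(M.T@(-E[:3,:3].T@E[:3,3]-s['position'])).round(3),(E[:3,:3]@M).round(2),W['fx'])
E
python3 b.py
```

```text
hub fl top [0.4491 0.3863 0.02  ] side [0.4469 0.3917 0.02  ] neck side [0.4482 0.3879 0.08  ] neck top [0.4491 0.3809 0.08  ]
notch [0.4426 0.3351 0.02  ]
spindle tip [0.5859 0.0556 0.15  ] [0.5847 0.0556 0.15  ] disc [0.5877 0.0523 0.07  ] [0.5857 0.0571 0.07  ]
key [0.5704 0.0448 0.095 ] [0.5666 0.0528 0.095 ]
wheel [ 0.5963 -0.0059  0.07  ]
x yaw 0.1676989230010248
x yaw 0.17414536075949105
y yaw 0.15992623118953575
y yaw 0.17000971793827002
handle top [ 0.659 -0.047  0.147] [ 0.6563 -0.0386  0.147 ] pivot [ 0.6025 -0.052   0.1   ]
[[-0.912  0.411  0.   ]
 [ 0.411  0.912  0.   ]
 [-0.     0.    -1.   ]]
wristcam in tool [ 0.071  0.    -0.161] [[-0.    1.    0.  ]
 [-0.97 -0.   -0.26]
 [-0.26 -0.    0.97]] 354.4366498952907
```

Request:
{"fn": "jog_arm", "kwargs": {"increments": [{"tx":-30,"ty":-13,"tz":5},{"tx":-62,"ty":-28,"tz":12},{"tx":-95,"ty":-43,"tz":20},{"tx":-125,"ty":-56,"tz":26},{"tx":-155,"ty":-70,"tz":32}]}}

```text
validation failed for argument at $.in...
```

Request:
{"fn": "jog_arm", "kwargs": {"increments": [{"tx":-30,"ty":-13,"tz":5},{"tx":-60,"ty":-28,"tz":12},{"tx":-85,"ty":-38,"tz":20},{"tx":-94,"ty":-43,"tz":20},{"tx":-94,"ty":-43,"tz":20}]}}

```text
validation failed for argument at $.in...
```

```bash
cat > w.py <<'E'
from h import *
import sys
n=sys.argv[1]; s=ctrl.get_state(); W=vision.get_image('wrist'); cv2.imwrite(f'pics/{n}.png',W['color'])
import pickle; pickle.dump({k:W[k] for k in W},open(f'{n}.pkl','wb'))
print({k:np.round(s[k],3).tolist() for k in ['time','joint_positions','position','tool_rot','ft_force','grip_width']})
for t in sys.argv[2:]:
    for r in vision.spot_in('wrist',t)[:2]: print(t,np.round(r['bbox'],0),round(r['conf'],2))
E
python3 w.py w1 hub
```

```text
{'time': 1.45, 'joint_positions': [-1.133, 0.321, -0.07, 1.45, 0.023, 1.371, -0.057], 'position': [0.267, 0.593, 0.223], 'tool_rot': [0.661, 3.071, 0.0], 'ft_force': [0.458, -0.204, -0.084], 'grip_width': 0.999}
hub [186. 333. 257. 348.] 0.65
```

View pics/w1.png

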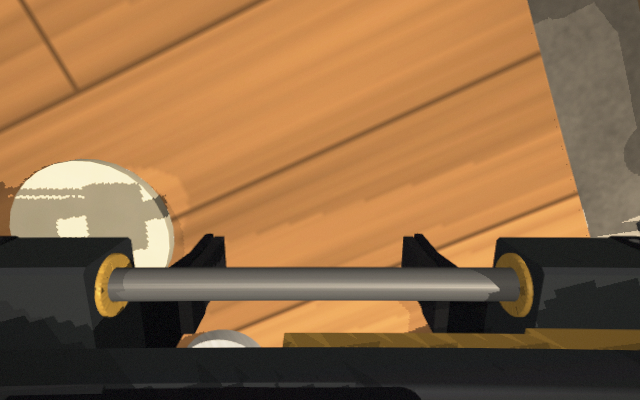

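Request:
{"fn": "jog_arm", "kwargs": {"increments": [{"tx":-30,"ty":-13,"tz":5,"wx":0,"wy":0,"wz":0,"gripper":1},{"tx":-62,"ty":-28,"tz":12,"wx":0,"wy":0,"wz":0,"gripper":1},{"tx":-95,"ty":-43,"tz":20,"wx":0,"wy":0,"wz":0,"gripper":1},{"tx":-125,"ty":-56,"tz":26,"wx":0,"wy":0,"wz":0,"gripper":1},{"tx":-155,"ty":-70,"tz":32,"wx":0,"wy":0,"wz":0,"gripper":1}]}}

```text
time: 1.97
position: [0.3809, 0.4636, 0.1904]
tool_rot: [0.661, 3.071, 0.001]
ft_force: [0.3, 0.8, -0.7]
grip_width: 0.997
grip_force: 0.0
```

Request:
{"fn": "jog_arm", "kwargs": {"increments": [{"tx":-30,"ty":-13,"tz":5,"wx":0,"wy":0,"wz":0,"gripper":1},{"tx":-60,"ty":-28,"tz":12,"wx":0,"wy":0,"wz":0,"gripper":1},{"tx":-85,"ty":-38,"tz":20,"wx":0,"wy":0,"wz":0,"gripper":1},{"tx":-94,"ty":-43,"tz":20,"wx":0,"wy":0,"wz":0,"gripper":1},{"tx":-94,"ty":-43,"tz":20,"wx":0,"wy":0,"wz":0,"gripper":1}]}}

```text
time: 2.38
position: [0.4501, 0.3839, 0.1704]
tool_rot: [0.67, 3.069, -0.002]
ft_force: [1.0, 0.3, -0.1]
grip_width: 1.004
grip_force: 0.0
```

```bash
python3 w.py w2 hub
```

```text
{'time': 2.383, 'joint_positions': [-0.819, 0.227, 0.078, 1.675, -0.017, 1.241, 0.403], 'position': [0.45, 0.384, 0.17], 'tool_rot': [0.67, 3.069, -0.002], 'ft_force': [0.95, 0.268, -0.065], 'grip_width': 1.004}
hub [256. 124. 374. 243.] 0.81
hub [ 52.   2. 255.  75.] 0.5
```

View pics/w2.png

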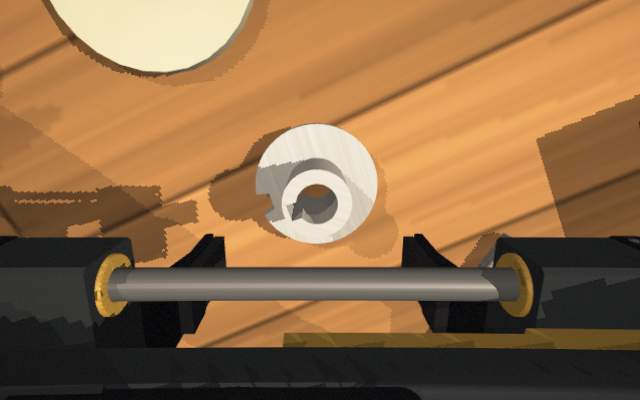

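```bash
python3 - <<'E'
from h import *
import pickle
W=pickle.load(open('w2.pkl','rb'))
a=onz(W,(317,184),.02);b=onz(W,(316.5,204.5),.08);n=onz(W,(265,207),.02);k=onz(W,(296,213),.08)
print(a,b,n,k)
c=(a+b)/2
for p,q in((n,a),(k,b)): d=p-q; print(np.linalg.norm(d),np.arctan2(d[1],d[0]))
E
python3 -c "
import cv2;a=cv2.imread('pics/w2.png');cv2.imwrite('pics/w2c.png',cv2.resize(a[115:250,245:390],None,fx=4,fy=4,interpolation=cv2.INTER_CUBIC))"
```

```text
[0.44920118 0.38779308 0.02      ] [0.45088029 0.38607407 0.08      ] [0.4489732  0.33565896 0.02      ] [0.45050606 0.3695347  0.08      ]
0.05213462143619127 -1.5751691051617773
0.01654360728279764 -1.5934192858807736
```

View pics/w2c.png

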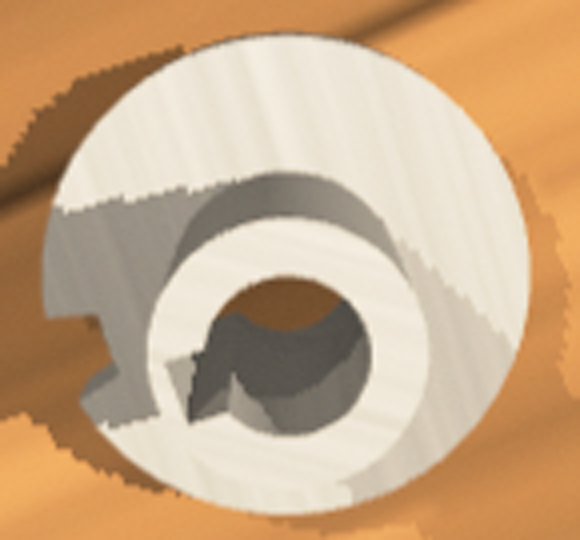

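```bash
python3 - <<'E'
from h import *
import pickle
W=pickle.load(open('w2.pkl','rb'))
f=lambda u,v:(245+u/4,115+v/4)
a=onz(W,f(286,274),.02);b=onz(W,f(288,354),.08)
print(a,b)
for uv,z,q in(((62,359),.02,a),((107,343),.02,a),((177,392),.08,b)): d=onz(W,f(*uv),z)-q; print(np.linalg.norm(d),np.arctan2(d[1],d[0]))
M=R.from_rotvec(ctrl.get_state()['tool_rot']).as_matrix(); print(M.round(3))
E
```

```text
[0.44859611 0.38757518 0.02      ] [0.45033767 0.38672604 0.08      ]
0.0547822712911926 -1.6300331697948105
0.04374072843349857 -1.6247367462215
0.021826476012441625 -1.6587382970075206
[[-0.912  0.411 -0.   ]
 [ 0.411  0.912  0.002]
 [ 0.001  0.001 -1.   ]]
```

Request:
{"fn": "jog_arm", "kwargs": {"increments": [{"tx":2,"ty":2,"tz":30,"wx":0,"wy":0,"wz":0,"gripper":1},{"tx":2,"ty":2,"tz":60,"wx":0,"wy":0,"wz":0,"gripper":1},{"tx":2,"ty":2,"tz":90,"wx":0,"wy":0,"wz":0,"gripper":1},{"tx":2,"ty":2,"tz":115,"wx":0,"wy":0,"wz":0,"gripper":1},{"tx":2,"ty":2,"tz":129,"wx":0,"wy":0,"wz":0,"gripper":1}]}}

```text
time: 2.9
position: [0.443, 0.3917, 0.0387]
tool_rot: [-0.653, -3.07, 0.003]
ft_force: [-1.2, 0.1, 0.4]
grip_width: 1.001
grip_force: 0.0
```

Request:
{"fn": "jog_arm", "kwargs": {"increments": [{"tx":0,"ty":0,"tz":0,"wx":0,"wy":0,"wz":0,"gripper":0.75},{"tx":0,"ty":0,"tz":0,"wx":0,"wy":0,"wz":0,"gripper":0.5},{"tx":0,"ty":0,"tz":0,"wx":0,"wy":0,"wz":0,"gripper":0.3},{"tx":0,"ty":0,"tz":0,"wx":0,"wy":0,"wz":0,"gripper":0.3},{"tx":0,"ty":0,"tz":0,"wx":0,"wy":0,"wz":0,"gripper":0.3}], "grip_force": 45}}

```text
time: 3.32
position: [0.4475, 0.391, 0.0433]
tool_rot: [0.66, 3.07, 0.004]
ft_force: [0.1, 0.4, -0.5]
grip_width: 0.708
grip_force: 0.0
```

Request:
{"fn": "jog_arm", "kwargs": {"increments": [{"tx":0,"ty":0,"tz":0,"wx":0,"wy":0,"wz":0,"gripper":0.3},{"tx":0,"ty":0,"tz":0,"wx":0,"wy":0,"wz":0,"gripper":0.3},{"tx":0,"ty":0,"tz":0,"wx":0,"wy":0,"wz":0,"gripper":0.3},{"tx":0,"ty":0,"tz":0,"wx":0,"wy":0,"wz":0,"gripper":0.3},{"tx":0,"ty":0,"tz":0,"wx":0,"wy":0,"wz":0,"gripper":0.3}]}}

```text
time: 3.73
position: [0.4465, 0.3885, 0.0425]
tool_rot: [-0.662, -3.07, 0.003]
ft_force: [-2.3, -3.5, 5.8]
grip_width: 0.587
grip_force: 45.1
```

Request:
{"fn": "jog_arm", "kwargs": {"increments": [{"tx":0,"ty":0,"tz":-20,"wx":0,"wy":0,"wz":0,"gripper":0.3},{"tx":0,"ty":0,"tz":-60,"wx":0,"wy":0,"wz":0,"gripper":0.3},{"tx":0,"ty":0,"tz":-100,"wx":0,"wy":0,"wz":0,"gripper":0.3},{"tx":0,"ty":0,"tz":-140,"wx":0,"wy":0,"wz":0,"gripper":0.3},{"tx":0,"ty":0,"tz":-180,"wx":0,"wy":0,"wz":0,"gripper":0.3}]}}

```text
time: 4.15
position: [0.4456, 0.3885, 0.2213]
tool_rot: [-0.661, -3.069, 0.005]
ft_force: [0.7, 0.8, -9.2]
grip_width: 0.585
grip_force: 45.0
```

Request:
{"fn": "jog_arm", "kwargs": {"increments": [{"tx":-10,"ty":-11,"tz":-10,"wx":0,"wy":0,"wz":0,"gripper":0.3},{"tx":-30,"ty":-32,"tz":-20,"wx":0,"wy":0,"wz":0,"gripper":0.3},{"tx":-50,"ty":-54,"tz":-20,"wx":0,"wy":0,"wz":0,"gripper":0.3},{"tx":-76,"ty":-83,"tz":-20,"wx":0,"wy":0,"wz":0,"gripper":0.3},{"tx":-103,"ty":-112,"tz":-20,"wx":0,"wy":0,"wz":0,"gripper":0.3}]}}

```text
time: 4.57
position: [0.4934, 0.2438, 0.2396]
tool_rot: [-0.657, -3.069, 0.003]
ft_force: [1.4, -0.2, -8.4]
grip_width: 0.584
grip_force: 45.0
```

Request:
{"fn": "jog_arm", "kwargs": {"increments": [{"tx":-25,"ty":-27,"tz":0,"wx":0,"wy":0,"wz":0,"gripper":0.3},{"tx":-50,"ty":-54,"tz":0,"wx":0,"wy":0,"wz":0,"gripper":0.3},{"tx":-75,"ty":-81,"tz":0,"wx":0,"wy":0,"wz":0,"gripper":0.3},{"tx":-100,"ty":-108,"tz":0,"wx":0,"wy":0,"wz":0,"gripper":0.3},{"tx":-125,"ty":-135,"tz":0,"wx":0,"wy":0,"wz":0,"gripper":0.3}]}}

```text
time: 4.98
position: [0.552, 0.0685, 0.2396]
tool_rot: [-0.661, -3.068, 0.002]
ft_force: [0.6, 0.2, -7.5]
grip_width: 0.587
grip_force: 45.0
```

Request:
{"fn": "jog_arm", "kwargs": {"increments": [{"tx":-20,"ty":-22,"tz":0,"wx":0,"wy":0,"wz":0.11,"gripper":0.3},{"tx":-40,"ty":-44,"tz":0,"wx":0,"wy":0,"wz":0.22,"gripper":0.3},{"tx":-60,"ty":-66,"tz":0,"wx":0,"wy":0,"wz":0.33,"gripper":0.3},{"tx":-75,"ty":-82,"tz":0,"wx":0,"wy":0,"wz":0.44,"gripper":0.3},{"tx":-80,"ty":-90,"tz":0,"wx":0,"wy":0,"wz":0.55,"gripper":0.3}]}}

```text
time: 5.4
position: [0.5883, -0.0498, 0.2395]
tool_rot: [-1.486, -2.768, 0.007]
ft_force: [-0.0, -0.1, -8.4]
grip_width: 0.589
grip_force: 45.0
```

Request:
{"fn": "jog_arm", "kwargs": {"increments": [{"tx":0,"ty":0,"tz":0,"wx":0,"wy":0,"wz":0.11,"gripper":0.3},{"tx":0,"ty":0,"tz":0,"wx":0,"wy":0,"wz":0.22,"gripper":0.3},{"tx":0,"ty":0,"tz":0,"wx":0,"wy":0,"wz":0.33,"gripper":0.3},{"tx":0,"ty":0,"tz":0,"wx":0,"wy":0,"wz":0.44,"gripper":0.3},{"tx":0,"ty":0,"tz":0,"wx":0,"wy":0,"wz":0.55,"gripper":0.3}]}}

```text
time: 5.82
position: [0.5876, -0.0442, 0.2393]
tool_rot: [-2.173, -2.265, 0.004]
ft_force: [0.2, -0.5, -8.0]
grip_width: 0.586
grip_force: 45.0
```

```bash
python3 w.py w3 spindle_key hub clamp_handle
```

```text
{'time': 5.817, 'joint_positions': [-0.414, 0.197, 0.514, 1.598, -0.098, 1.376, 0.153], 'position': [0.588, -0.044, 0.239], 'tool_rot': [-2.173, -2.265, 0.004], 'ft_force': [0.237, -0.491, -7.976], 'grip_width': 0.586}
spindle_key [298.  45. 343.  90.] 0.95
spindle_key [213. 142. 414. 332.] 0.4
hub [213. 145. 410. 334.] 0.63
clamp_handle [397. 188. 418. 220.] 0.71
clamp_handle [300.  46. 342.  93.] 0.59
```

View pics/w3.png

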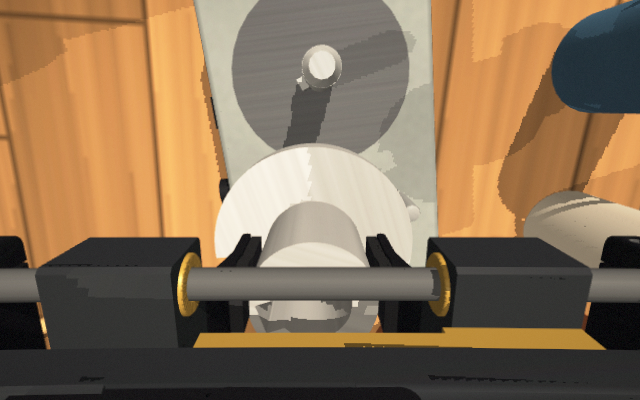

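```bash
python3 -c "
import cv2;a=cv2.imread('pics/w3.png');cv2.imwrite('pics/w3c.png',cv2.resize(a[30:110,270:370],None,fx=7,fy=7,interpolation=cv2.INTER_CUBIC))"
```

```text
(no output)
```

View pics/w3c.png

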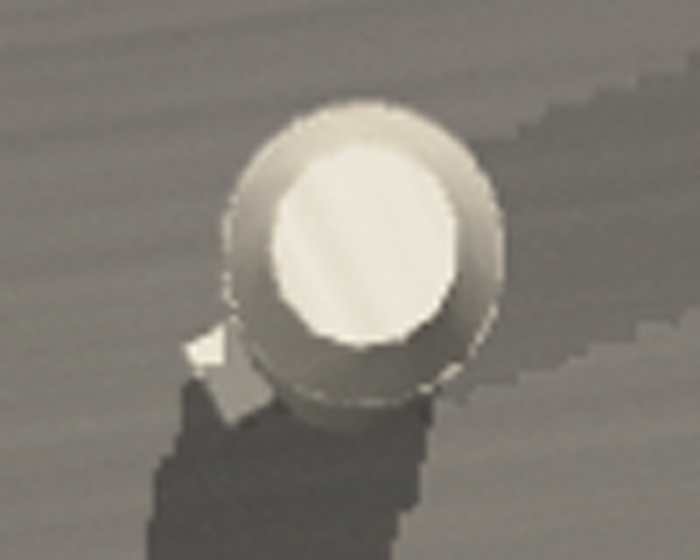

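```bash
python3 - <<'E'
from h import *
import pickle
W=pickle.load(open('w3.pkl','rb')); s=ctrl.get_state()
f=lambda u,v:(270+u/7,30+v/7)
t=onz(W,f(365,245),.15);m=onz(W,f(364,253),.14);print(t,m)
for uv in((207,388),(183,350),(232,425)):
  d=onz(W,f(*uv),.095)-(t+m)/2; print(np.linalg.norm(d[:2]),np.arctan2(d[1],d[0]))
p=(proj(W,[[*((t+m)/2)[:2],z] for z in (.15,.14,.095,.07)])-[270,30])*7;print(p)
M=R.from_rotvec(s['tool_rot']).as_matrix();print(M.round(4)); 
print('yaw tool x',np.arctan2(M[1,0],M[0,0]))
M0=R.from_rotvec([-.662,-3.07,.003]).as_matrix();print('yaw0',np.arctan2(M0[1,0],M0[0,0]))
print('off',M.T@((t+m)/2-s['position']))
# flange of held hub centre
print(onz(W,(314,0),.2))
E
```

```text
[0.58931551 0.05253177 0.15      ] [0.58940814 0.05282504 0.14      ]
0.020057277214870273 -2.572775697935433
0.020929003192886406 -2.814100737716108
0.020260498076976288 -2.3230696958628476
[[365.56452214 243.35449475]
 [363.45797666 254.57896666]
 [355.72922444 295.754778  ]
 [352.36650516 313.6671457 ]]
[[-5.000e-02  9.987e-01 -2.400e-03]
 [ 9.987e-01  5.000e-02  1.000e-04]
 [ 2.000e-04 -2.400e-03 -1.000e+00]]
yaw tool x 1.6208546530756607
yaw0 2.7168256352585347
off [0.0965684  0.0063343  0.09518759]
[0.58297454 0.07766849 0.2       ]
```

```bash
python3 - <<'E'
from h import *
import pickle
from scipy.optimize import least_squares
W=pickle.load(open('w3.pkl','rb')); s=ctrl.get_state(); print(s['position'],W['cx'],W['cy'])
M=R.from_rotvec(s['tool_rot']).as_matrix()
a=np.linspace(0,2*np.pi,200)
def bb(q):
  P=np.c_[q[0]+.055*np.cos(a),q[1]+.055*np.sin(a),np.full(200,.0225)]@M.T+s['position']
  p=proj(W,P); return np.array([p[:,0].min(),p[:,0].max(),p[:,1].min()])
for obs in ([214,412,143],[213,414,142],[213,410,145]):
  r=least_squares(lambda q:bb(q)-obs,[0,0]); print(r.x,r.fun)
E
```

```text
[ 0.58809282 -0.0440915   0.24018525] 313.3426034856793 200.9584840629947
[-0.00271087 -0.0005925 ] [-1.17771226  1.17749355  0.15729872]
[-0.00211154 -0.00031427] [ 0.24289831 -0.24282266 -0.03245144]
[-0.00374215 -0.00142127] [-1.54069047  1.54098626  0.20569549]
```

Request:
{"fn": "jog_arm", "kwargs": {"increments": [{"tx":20,"ty":2,"tz":0,"wx":0,"wy":0,"wz":-0.05,"gripper":0.3},{"tx":50,"ty":4,"tz":0,"wx":0,"wy":0,"wz":-0.1,"gripper":0.3},{"tx":80,"ty":6,"tz":0,"wx":0,"wy":0,"wz":-0.158,"gripper":0.3},{"tx":99,"ty":6.5,"tz":0,"wx":0,"wy":0,"wz":-0.158,"gripper":0.3},{"tx":99,"ty":6.5,"tz":0,"wx":0,"wy":0,"wz":-0.158,"gripper":0.3}]}}

```text
time: 6.43
position: [0.59, 0.0639, 0.2407]
tool_rot: [-1.964, -2.446, -0.005]
ft_force: [-0.3, 2.0, -9.1]
grip_width: 0.587
grip_force: 45.0
```

Request:
{"fn": "jog_arm", "kwargs": {"increments": [{"tx":0,"ty":0,"tz":10,"wx":0,"wy":0,"wz":0,"gripper":0.3},{"tx":0,"ty":0,"tz":25,"wx":0,"wy":0,"wz":0,"gripper":0.3},{"tx":0,"ty":0,"tz":38,"wx":0,"wy":0,"wz":0,"gripper":0.3},{"tx":0,"ty":0,"tz":40,"wx":0,"wy":0,"wz":0,"gripper":0.3},{"tx":0,"ty":0,"tz":40,"wx":0,"wy":0,"wz":0,"gripper":0.3}]}}

```text
time: 6.85
position: [0.5896, 0.0541, 0.1996]
tool_rot: [-1.982, -2.435, 0.005]
ft_force: [0.7, -1.4, -8.6]
grip_width: 0.588
grip_force: 45.0
```

```bash
cat > st.py <<'E'
from h import *
s=ctrl.get_state();M=R.from_rotvec(s['tool_rot']).as_matrix()
print({k:np.round(s[k],3).tolist() for k in ['time','position','ft_force','torque','joint_positions','grip_width']},'yawx',np.arctan2(M[1,0],M[0,0]),M[:,2].round(3))
E
python3 st.py
```

```text
{'time': 6.85, 'position': [0.59, 0.054, 0.2], 'ft_force': [0.681, -1.373, -8.588], 'torque': [0.017, -0.007, 0.034], 'joint_positions': [-0.509, 0.22, 0.433, 1.645, -0.095, 1.301, 0.145], 'grip_width': 0.588} yawx 1.7751610644513676 [-0.004 -0.001 -1.   ]
```

Request:
{"fn": "jog_arm", "kwargs": {"increments": [{"tx":1,"ty":0,"tz":5,"wx":0,"wy":0,"wz":0,"gripper":0.3},{"tx":1,"ty":0,"tz":10,"wx":0,"wy":0,"wz":0,"gripper":0.3},{"tx":1,"ty":0,"tz":15,"wx":0,"wy":0,"wz":0,"gripper":0.3},{"tx":1,"ty":0,"tz":20,"wx":0,"wy":0,"wz":0,"gripper":0.3},{"tx":1,"ty":0,"tz":25,"wx":0,"wy":0,"wz":0,"gripper":0.3}]}}

```text
time: 7.27
position: [0.5897, 0.0568, 0.1765]
tool_rot: [-1.98, -2.436, 0.001]
ft_force: [-4.3, 1.9, -6.6]
grip_width: 0.591
grip_force: 45.0
```

Request:
{"fn": "jog_arm", "kwargs": {"increments": [{"tx":0,"ty":-1,"tz":4,"wx":0,"wy":0,"wz":0,"gripper":0.3},{"tx":0,"ty":-1,"tz":8,"wx":0,"wy":0,"wz":0,"gripper":0.3},{"tx":0,"ty":-1,"tz":12,"wx":0,"wy":0,"wz":0,"gripper":0.3},{"tx":0,"ty":-1,"tz":16,"wx":0,"wy":0,"wz":0,"gripper":0.3},{"tx":0,"ty":-1,"tz":20,"wx":0,"wy":0,"wz":0,"gripper":0.3}]}}

```text
time: 7.68
position: [0.5894, 0.0563, 0.1561]
tool_rot: [-1.982, -2.437, 0.0]
ft_force: [-3.0, 1.9, -5.9]
grip_width: 0.583
grip_force: 45.0
```

Request:
{"fn": "jog_arm", "kwargs": {"increments": [{"tx":0,"ty":-1,"tz":4,"wx":0,"wy":0,"wz":0,"gripper":0.3},{"tx":0,"ty":-1,"tz":8,"wx":0,"wy":0,"wz":0,"gripper":0.3},{"tx":0,"ty":-1,"tz":12,"wx":0,"wy":0,"wz":0,"gripper":0.3},{"tx":0,"ty":-1,"tz":16,"wx":0,"wy":0,"wz":0,"gripper":0.3},{"tx":0,"ty":-1,"tz":18,"wx":0,"wy":0,"wz":0,"gripper":0.3}]}}

```text
time: 8.1
position: [0.5887, 0.0558, 0.1379]
tool_rot: [1.982, 2.437, 0.0]
ft_force: [-1.3, 2.6, -7.4]
grip_width: 0.585
grip_force: 45.0
```

Request:
{"fn": "jog_arm", "kwargs": {"increments": [{"tx":0,"ty":0,"tz":1,"wx":0,"wy":0,"wz":0,"gripper":0.3},{"tx":0,"ty":0,"tz":2,"wx":0,"wy":0,"wz":0,"gripper":0.3},{"tx":0,"ty":0,"tz":3,"wx":0,"wy":0,"wz":0,"gripper":0.3},{"tx":0,"ty":0,"tz":4,"wx":0,"wy":0,"wz":0,"gripper":0.3},{"tx":0,"ty":0,"tz":5,"wx":0,"wy":0,"wz":0,"gripper":0.3}]}}

```text
time: 8.52
position: [0.5888, 0.0559, 0.1337]
tool_rot: [1.982, 2.437, 0.001]
ft_force: [-1.7, 2.4, -6.9]
grip_width: 0.585
grip_force: 45.0
```

Request:
{"fn": "jog_arm", "kwargs": {"increments": [{"tx":0,"ty":0,"tz":1,"wx":0,"wy":0,"wz":0,"gripper":0.3},{"tx":0,"ty":0,"tz":2,"wx":0,"wy":0,"wz":0,"gripper":0.3},{"tx":0,"ty":0,"tz":3,"wx":0,"wy":0,"wz":0,"gripper":0.3},{"tx":0,"ty":0,"tz":4.5,"wx":0,"wy":0,"wz":0,"gripper":0.3},{"tx":0,"ty":0,"tz":6,"wx":0,"wy":0,"wz":0,"gripper":0.3}]}}

```text
time: 8.93
position: [0.5887, 0.0558, 0.1275]
tool_rot: [1.982, 2.437, 0.001]
ft_force: [-1.6, 2.6, -6.0]
grip_width: 0.584
grip_force: 45.0
```

Request:
{"fn": "jog_arm", "kwargs": {"increments": [{"tx":0,"ty":0,"tz":2,"wx":0,"wy":0,"wz":0,"gripper":0.3},{"tx":0,"ty":0,"tz":4,"wx":0,"wy":0,"wz":0,"gripper":0.3},{"tx":0,"ty":0,"tz":6,"wx":0,"wy":0,"wz":0,"gripper":0.3},{"tx":0,"ty":0,"tz":8,"wx":0,"wy":0,"wz":0,"gripper":0.3},{"tx":0,"ty":0,"tz":10,"wx":0,"wy":0,"wz":0,"gripper":0.3}]}}

```text
time: 9.35
position: [0.5887, 0.0559, 0.1174]
tool_rot: [-1.982, -2.437, -0.0]
ft_force: [-0.9, 3.7, -6.0]
grip_width: 0.583
grip_force: 45.0
```

Request:
{"fn": "jog_arm", "kwargs": {"increments": [{"tx":0,"ty":0,"tz":1,"wx":0,"wy":0,"wz":0,"gripper":0.3},{"tx":0,"ty":0,"tz":2,"wx":0,"wy":0,"wz":0,"gripper":0.3},{"tx":0,"ty":0,"tz":3,"wx":0,"wy":0,"wz":0,"gripper":0.3},{"tx":0,"ty":0,"tz":4,"wx":0,"wy":0,"wz":0,"gripper":0.3},{"tx":0,"ty":0,"tz":5,"wx":0,"wy":0,"wz":0,"gripper":0.3}]}}

```text
time: 9.77
position: [0.5888, 0.0559, 0.1126]
tool_rot: [-1.982, -2.437, -0.001]
ft_force: [-0.9, 5.1, -1.4]
grip_width: 0.584
grip_force: 45.1
```

Request:
{"fn": "jog_arm", "kwargs": {"increments": [{"tx":0,"ty":0,"tz":0.5,"wx":0,"wy":0,"wz":0,"gripper":0.3},{"tx":0,"ty":0,"tz":1,"wx":0,"wy":0,"wz":0,"gripper":0.3},{"tx":0,"ty":0,"tz":1.5,"wx":0,"wy":0,"wz":0,"gripper":0.3},{"tx":0,"ty":0,"tz":2,"wx":0,"wy":0,"wz":0,"gripper":0.3},{"tx":0,"ty":0,"tz":2,"wx":0,"wy":0,"wz":0,"gripper":0.3}]}}

```text
time: 10.18
position: [0.5889, 0.056, 0.1125]
tool_rot: [-1.982, -2.437, -0.002]
ft_force: [-4.9, 4.3, 4.3]
grip_width: 0.583
grip_force: 45.1
```

Request:
{"fn": "jog_arm", "kwargs": {"increments": [{"tx":0,"ty":0,"tz":-1.5,"wx":0,"wy":0,"wz":0,"gripper":0.65},{"tx":0,"ty":0,"tz":-1.5,"wx":0,"wy":0,"wz":0,"gripper":0.8},{"tx":0,"ty":0,"tz":-1.5,"wx":0,"wy":0,"wz":0,"gripper":0.9},{"tx":0,"ty":0,"tz":-1.5,"wx":0,"wy":0,"wz":0,"gripper":0.9},{"tx":0,"ty":0,"tz":-1.5,"wx":0,"wy":0,"wz":0,"gripper":0.9}]}}

```text
time: 10.6
position: [0.5894, 0.0548, 0.1126]
tool_rot: [1.983, 2.435, 0.001]
ft_force: [1.1, -0.1, -0.3]
grip_width: 0.85
grip_force: 0.0
```

Request:
{"fn": "jog_arm", "kwargs": {"increments": [{"tx":0,"ty":0,"tz":-10,"wx":0,"wy":0,"wz":0,"gripper":0.9},{"tx":0,"ty":0,"tz":-35,"wx":0,"wy":0,"wz":0,"gripper":0.9},{"tx":0,"ty":0,"tz":-65,"wx":0,"wy":0,"wz":0,"gripper":0.9},{"tx":0,"ty":0,"tz":-95,"wx":0,"wy":0,"wz":0,"gripper":0.9},{"tx":0,"ty":0,"tz":-115,"wx":0,"wy":0,"wz":0,"gripper":0.9}]}}

```text
time: 11.02
position: [0.5899, 0.0553, 0.231]
tool_rot: [1.981, 2.434, 0.005]
ft_force: [0.3, 0.3, 0.0]
grip_width: 0.904
grip_force: 0.0
```

Request:
{"fn": "jog_arm", "kwargs": {"increments": [{"tx":-35,"ty":0,"tz":0,"wx":0,"wy":0,"wz":0,"gripper":0.9},{"tx":-70,"ty":0,"tz":0,"wx":0,"wy":0,"wz":0,"gripper":0.9},{"tx":-105,"ty":0,"tz":0,"wx":0,"wy":0,"wz":0,"gripper":0.9},{"tx":-135,"ty":0,"tz":0,"wx":0,"wy":0,"wz":0,"gripper":0.9},{"tx":-135,"ty":0,"tz":0,"wx":0,"wy":0,"wz":0,"gripper":0.9}]}}

```text
time: 11.43
position: [0.6161, -0.0862, 0.2283]
tool_rot: [1.992, 2.423, -0.005]
ft_force: [-0.6, -1.4, 0.2]
grip_width: 0.901
grip_force: 0.0
```

```bash
python3 w.py w4 clamp_handle hub; python3 st.py
```

```text
{'time': 11.433, 'joint_positions': [-0.334, 0.275, 0.523, 1.538, -0.133, 1.363, 0.394], 'position': [0.616, -0.086, 0.228], 'tool_rot': [1.992, 2.423, -0.005], 'ft_force': [-0.593, -1.351, 0.186], 'grip_width': 0.901}
hub [239.   2. 386.  88.] 0.91
{'time': 11.583, 'position': [0.616, -0.076, 0.228], 'ft_force': [0.546, 1.006, 0.037], 'torque': [-0.008, 0.043, 0.019], 'joint_positions': [-0.34, 0.274, 0.514, 1.539, -0.137, 1.364, 0.391], 'grip_width': 0.898} yawx 1.7750987814703494 [ 0.     0.001 -1.   ]
```

View pics/w4.png

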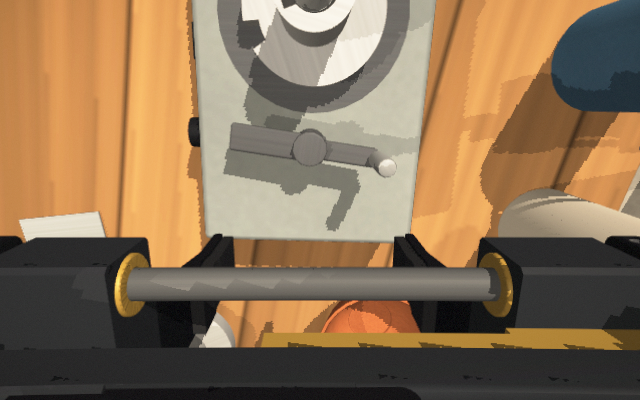

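```bash
python3 - <<'E'
from h import *
import pickle
W=pickle.load(open('w4.pkl','rb'))
h=onz(W,(386,168),.147);print('handle',h)
for z in(.1,.11,.12): p=onz(W,(311,146),z);d=h-p;print(p,np.linalg.norm(d[:2]),np.arctan2(d[1],d[0]))
p=np.array([.6068,-.0508]);d=h[:2]-p;print(np.hypot(*d),np.arctan2(d[1],d[0]))
for c in ((208,0,),(208,235),(412,238),(434,0)): print(onz(W,c,.07).round(4))
E
```

```text
handle [ 0.66005227 -0.04832346  0.147     ]
[ 0.60718044 -0.04885837  0.1       ] 0.052874538555393466 0.010116755909703085
[ 0.60701192 -0.04770484  0.11      ] 0.053043960416896144 -0.011662657750882285
[ 0.6068434  -0.04655131  0.12      ] 0.05323837622791461 -0.033293204896777326
0.053309829522513036 0.04647225764991552
[0.5048 0.0454 0.07  ]
[ 0.5272 -0.1545  0.07  ]
[ 0.7196 -0.12    0.07  ]
[0.6821 0.0801 0.07  ]
```

Request:
{"fn": "jog_arm", "kwargs": {"increments": [{"tx":8,"ty":20,"tz":10,"wx":0,"wy":0,"wz":0,"gripper":0.6},{"tx":18,"ty":48,"tz":25,"wx":0,"wy":0,"wz":0,"gripper":0.6},{"tx":18,"ty":48,"tz":40,"wx":0,"wy":0,"wz":0,"gripper":0.6},{"tx":18,"ty":48,"tz":55,"wx":0,"wy":0,"wz":0,"gripper":0.6},{"tx":18,"ty":48,"tz":60,"wx":0,"wy":0,"wz":0,"gripper":0.6}]}}

```text
time: 12.0
position: [0.6584, -0.0459, 0.1643]
tool_rot: [-1.975, -2.438, 0.003]
ft_force: [-1.0, 0.3, -0.2]
grip_width: 0.637
grip_force: 0.0
```

Request:
{"fn": "jog_arm", "kwargs": {"increments": [{"tx":0,"ty":0,"tz":12,"wx":0,"wy":0,"wz":0,"gripper":0.6},{"tx":0,"ty":0,"tz":24,"wx":0,"wy":0,"wz":0,"gripper":0.6},{"tx":0,"ty":0,"tz":36,"wx":0,"wy":0,"wz":0,"gripper":0.6},{"tx":0,"ty":0,"tz":46,"wx":0,"wy":0,"wz":0,"gripper":0.6},{"tx":0,"ty":0,"tz":53,"wx":0,"wy":0,"wz":0,"gripper":0.6}]}}

```text
time: 12.42
position: [0.6589, -0.049, 0.1126]
tool_rot: [-1.982, -2.436, 0.001]
ft_force: [0.0, 0.0, -0.0]
grip_width: 0.604
grip_force: 0.0
```

Request:
{"fn": "jog_arm", "kwargs": {"increments": [{"tx":0,"ty":0,"tz":0,"wx":0,"wy":0,"wz":0,"gripper":0.4},{"tx":0,"ty":0,"tz":0,"wx":0,"wy":0,"wz":0,"gripper":0.2},{"tx":0,"ty":0,"tz":0,"wx":0,"wy":0,"wz":0,"gripper":0.05},{"tx":0,"ty":0,"tz":0,"wx":0,"wy":0,"wz":0,"gripper":0.05},{"tx":0,"ty":0,"tz":0,"wx":0,"wy":0,"wz":0,"gripper":0.05}], "grip_force": 20}}

```text
time: 12.83
position: [0.66, -0.0492, 0.1149]
tool_rot: [1.982, 2.436, 0.001]
ft_force: [-0.0, -0.3, 0.1]
grip_width: 0.308
grip_force: 0.0
```

Request:
{"fn": "jog_arm", "kwargs": {"increments": [{"tx":0,"ty":0,"tz":0,"wx":0,"wy":0,"wz":0,"gripper":0.05},{"tx":0,"ty":0,"tz":0,"wx":0,"wy":0,"wz":0,"gripper":0.05},{"tx":0,"ty":0,"tz":0,"wx":0,"wy":0,"wz":0,"gripper":0.05},{"tx":0,"ty":0,"tz":0,"wx":0,"wy":0,"wz":0,"gripper":0.05},{"tx":0,"ty":0,"tz":0,"wx":0,"wy":0,"wz":0,"gripper":0.05}]}}

```text
time: 13.25
position: [0.661, -0.0488, 0.1146]
tool_rot: [1.98, 2.435, 0.003]
ft_force: [5.5, 0.6, -2.3]
grip_width: 0.153
grip_force: 20.0
```

```bash
python3 st.py; python3 - <<'E'
from h import *
s=ctrl.get_state();M=R.from_rotvec(s['tool_rot']).as_matrix()
c=np.array([.6065,-.0495]); h=s['position'][:2]; r=h-c; a0=np.arctan2(r[1],r[0]); rad=np.hypot(*r); print('rad',rad,'a0',a0)
af=.168-np.pi/2
for a in np.linspace(a0,af,16)[1:]:
    p=c+.055*np.array([np.cos(a),np.sin(a)]); d=M.T@np.r_[p-h,0]; print(round(a,2),(d*1000).round(1))
E
```

```text
{'time': 13.25, 'position': [0.661, -0.049, 0.115], 'ft_force': [5.53, 0.602, -2.285], 'torque': [-0.09, -1.099, -0.086], 'joint_positions': [-0.332, 0.439, 0.478, 1.566, -0.213, 1.185, 0.392], 'grip_width': 0.153} yawx 1.776157909631453 [ 0.003  0.    -1.   ]
rad 0.05450549747372517 a0 0.012270092341614964
-0.08 [-5.1 -0.7  0. ]
-0.18 [-10.   -2.5  -0. ]
-0.27 [-14.7  -4.6  -0. ]
-0.37 [-19.2  -7.2  -0. ]
-0.46 [-23.5 -10.2  -0. ]
-0.55 [-27.4 -13.6  -0. ]
-0.65 [-31.  -17.3  -0. ]
-0.74 [-34.2 -21.4  -0. ]
-0.84 [-37.  -25.8  -0.1]
-0.93 [-39.4 -30.3  -0.1]
-1.03 [-41.4 -35.2  -0.1]
-1.12 [-42.9 -40.1  -0.1]
-1.21 [-43.9 -45.2  -0.1]
-1.31 [-44.5 -50.4  -0.1]
-1.4 [-44.5 -55.5  -0.2]
```

Request:
{"fn": "jog_arm", "kwargs": {"increments": [{"tx":-5,"ty":-0.7,"tz":0,"wx":0,"wy":0,"wz":0,"gripper":0.05},{"tx":-10,"ty":-2.5,"tz":0,"wx":0,"wy":0,"wz":0,"gripper":0.05},{"tx":-14.7,"ty":-4.6,"tz":0,"wx":0,"wy":0,"wz":0,"gripper":0.05},{"tx":-19.2,"ty":-7.2,"tz":0,"wx":0,"wy":0,"wz":0,"gripper":0.05},{"tx":-23.5,"ty":-10.2,"tz":0,"wx":0,"wy":0,"wz":0,"gripper":0.05}]}}

```text
time: 13.67
position: [0.6582, -0.0724, 0.1146]
tool_rot: [1.977, 2.434, 0.01]
ft_force: [12.4, 0.9, -6.7]
grip_width: 0.155
grip_force: 20.0
```

Request:
{"fn": "jog_arm", "kwargs": {"increments": [{"tx":-3.9,"ty":-3.4,"tz":0,"wx":0,"wy":0,"wz":0,"gripper":0.05},{"tx":-7.5,"ty":-7.1,"tz":0,"wx":0,"wy":0,"wz":0,"gripper":0.05},{"tx":-10.7,"ty":-11.2,"tz":0,"wx":0,"wy":0,"wz":0,"gripper":0.05},{"tx":-13.5,"ty":-15.6,"tz":0,"wx":0,"wy":0,"wz":0,"gripper":0.05},{"tx":-15.9,"ty":-20.1,"tz":0,"wx":0,"wy":0,"wz":0,"gripper":0.05}]}}

```text
time: 14.08
position: [0.6426, -0.0984, 0.1147]
tool_rot: [1.977, 2.424, 0.003]
ft_force: [14.9, -8.0, -8.8]
grip_width: 0.156
grip_force: 20.0
```

Request:
{"fn": "jog_arm", "kwargs": {"increments": [{"tx":-2,"ty":-4.9,"tz":0,"wx":0,"wy":0,"wz":0,"gripper":0.05},{"tx":-3.5,"ty":-9.8,"tz":0,"wx":0,"wy":0,"wz":0,"gripper":0.05},{"tx":-4.5,"ty":-14.9,"tz":0,"wx":0,"wy":0,"wz":0,"gripper":0.05},{"tx":-5,"ty":-18,"tz":0,"wx":0,"wy":0,"wz":0,"gripper":0.05},{"tx":-5.1,"ty":-20,"tz":0,"wx":0,"wy":0,"wz":0,"gripper":0.05}]}}

```text
time: 14.5
position: [0.6208, -0.107, 0.1147]
tool_rot: [1.982, 2.429, -0.001]
ft_force: [8.2, -6.3, -3.9]
grip_width: 0.154
grip_force: 20.0
```

```bash
python3 st.py
```

```text
{'time': 14.5, 'position': [0.621, -0.107, 0.115], 'ft_force': [8.228, -6.315, -3.889], 'torque': [-1.508, -1.654, -0.212], 'joint_positions': [-0.282, 0.372, 0.506, 1.657, -0.19, 1.156, 0.473], 'grip_width': 0.154} yawx 1.7725416852913911 [ 0.005 -0.005 -1.   ]
```

Request:
{"fn": "jog_arm", "kwargs": {"increments": [{"tx":0.5,"ty":-1.5,"tz":0,"wx":0,"wy":0,"wz":0,"gripper":0.05},{"tx":0.8,"ty":-3,"tz":0,"wx":0,"wy":0,"wz":0,"gripper":0.05},{"tx":1,"ty":-4,"tz":0,"wx":0,"wy":0,"wz":0,"gripper":0.05},{"tx":1,"ty":-5,"tz":0,"wx":0,"wy":0,"wz":0,"gripper":0.05},{"tx":1,"ty":-5,"tz":0,"wx":0,"wy":0,"wz":0,"gripper":0.05}]}}

```text
time: 14.92
position: [0.6155, -0.1075, 0.1147]
tool_rot: [1.982, 2.429, -0.002]
ft_force: [5.8, -7.4, -3.2]
grip_width: 0.155
grip_force: 20.0
```

Request:
{"fn": "jog_arm", "kwargs": {"increments": [{"tx":0,"ty":-1,"tz":0,"wx":0,"wy":0,"wz":0,"gripper":0.05},{"tx":0,"ty":-2,"tz":0,"wx":0,"wy":0,"wz":0,"gripper":0.05},{"tx":0,"ty":-2.5,"tz":0,"wx":0,"wy":0,"wz":0,"gripper":0.05},{"tx":0,"ty":-3,"tz":0,"wx":0,"wy":0,"wz":0,"gripper":0.05},{"tx":0,"ty":-3,"tz":0,"wx":0,"wy":0,"wz":0,"gripper":0.05}]}}

```text
time: 15.33
position: [0.6155, -0.1075, 0.1148]
tool_rot: [1.978, 2.426, 0.003]
ft_force: [14.2, -7.9, -9.7]
grip_width: 0.152
grip_force: 20.0
```

Request:
{"fn": "jog_arm", "kwargs": {"increments": [{"tx":0,"ty":-1,"tz":0,"wx":0,"wy":0,"wz":0,"gripper":0.05},{"tx":0,"ty":-1,"tz":0,"wx":0,"wy":0,"wz":0,"gripper":0.05},{"tx":0,"ty":1,"tz":0,"wx":0,"wy":0,"wz":0,"gripper":0.5},{"tx":0,"ty":3,"tz":0,"wx":0,"wy":0,"wz":0,"gripper":0.5},{"tx":0,"ty":3,"tz":0,"wx":0,"wy":0,"wz":0,"gripper":0.5}]}}

```text
time: 15.75
position: [0.6136, -0.1027, 0.1138]
tool_rot: [-1.981, -2.436, 0.001]
ft_force: [1.0, -0.1, 0.1]
grip_width: 0.302
grip_force: 0.0
```

Request:
{"fn": "jog_arm", "kwargs": {"increments": [{"tx":0,"ty":0,"tz":0,"wx":0,"wy":0,"wz":0,"gripper":0.55},{"tx":0,"ty":0,"tz":0,"wx":0,"wy":0,"wz":0,"gripper":0.55},{"tx":0,"ty":0,"tz":-10,"wx":0,"wy":0,"wz":0,"gripper":0.55},{"tx":0,"ty":0,"tz":-40,"wx":0,"wy":0,"wz":0,"gripper":0.55},{"tx":0,"ty":0,"tz":-75,"wx":0,"wy":0,"wz":0,"gripper":0.55}]}}

```text
time: 16.17
position: [0.6122, -0.1025, 0.1882]
tool_rot: [-1.98, -2.434, 0.005]
ft_force: [1.3, -0.1, 0.7]
grip_width: 0.543
grip_force: 0.0
```

Request:
{"fn": "jog_arm", "kwargs": {"increments": [{"tx":-10,"ty":0,"tz":-30,"wx":0,"wy":0,"wz":0,"gripper":0.55},{"tx":-30,"ty":0,"tz":-50,"wx":0,"wy":0,"wz":0,"gripper":0.55},{"tx":-55,"ty":0,"tz":-60,"wx":0,"wy":0,"wz":0,"gripper":0.55},{"tx":-60,"ty":0,"tz":-60,"wx":0,"wy":0,"wz":0,"gripper":0.55},{"tx":-60,"ty":0,"tz":-60,"wx":0,"wy":0,"wz":0,"gripper":0.55}]}}

```text
time: 16.58
position: [0.6262, -0.1647, 0.2506]
tool_rot: [1.986, 2.431, -0.0]
ft_force: [0.6, 0.6, -0.2]
grip_width: 0.55
grip_force: 0.0
```

```bash
python3 w.py w5 clamp_handle hub
```

```text
{'time': 16.583, 'joint_positions': [-0.213, 0.329, 0.555, 1.437, -0.172, 1.422, 0.543], 'position': [0.626, -0.165, 0.251], 'tool_rot': [1.986, 2.431, -0.0], 'ft_force': [0.638, 0.57, -0.191], 'grip_width': 0.55}
clamp_handle [297.   0. 330. 129.] 0.66
clamp_handle [ 20. 241.  59. 267.] 0.37
```

View pics/w5.png

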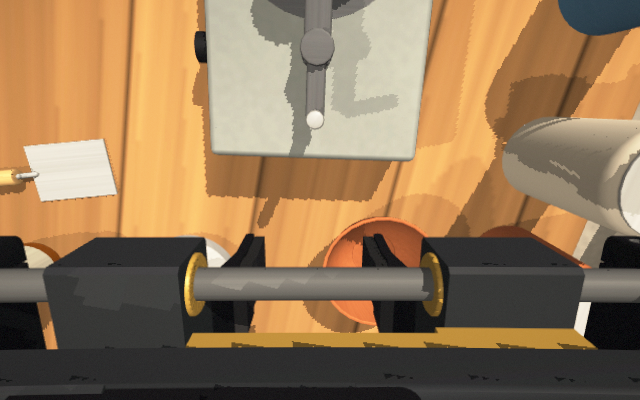

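The picture shows the handle at (315,120), the pivot at (317,47) and the blade running over the hub's flange at the top, in line with the housing's long side. The arm is at its stop and the gripper is clear, so I'm handing in.

```bash
python3 -c "
from bench import ctrl
print(ctrl.close_job())"
```

```text
the job is handed in; nothing more can be done
None
```

The keyed hub went over the key and sits fully down on the housing, the hold-down arm is swung to its stop over the flange and released, and the job was handed in at about 17 s with no verdict returned.

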